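# Load a culture dish tray into the plate imager

### The arm

A 6-joint arm with a two-finger parallel gripper is mounted at the origin on a cart in front of the work surface, level with it; the furniture and walls round the work are solid. World frame = base frame: x ahead of the robot, y to its left, z up, the work surface at z = 0. Lengths are in mm, angles in rad, forces in N, time in s.
With the tool pointing down it reaches from about 350 to 975 mm from the base axis. Payload 7.1 kg.
Tool frame: the origin (TCP) lies midway between the tips of the shut fingers; the grasp point (between the pads) lies 19 mm behind it; z points along the fingers, y is the line along which they close (so a half turn about z gives the same grasp; the last joint's range is limited). The gripper opens to 88 mm and grips with 3 to 60 N. Pads are 20 mm wide; open, the fingers measure 115 mm over their backs; the gripper's body (75 mm by 178 mm) begins 61 mm behind the grasp point.
Start: joints at [1.272, 0.423, 1.63, -0, 1.089, -0.019], TCP at [172.57, 600.686, 222.675] pointing down, gripper open.
Joint ranges: [-3, 3], [-0.9, 2.11], [0.09, 2.58], [-1.31, 4.45], [0.11, 2.69], [-2.54, 2.54]. Speed limits (rad/s): [2.39, 2.39, 3.01, 3.14, 3.14, 3.14].

### API

Orientations are given as a rotation vector (axis times angle).
In Python, from workcell import ctrl gives the robot as it stands. The module is installed in compiled form; this text tells all that it offers.
- The arm moves only by the tool servo_tool, never from a script. Its argument "increments" is a list of rows, each a list of 7 numbers: the shift along the world's x, y, z in cm, then the turn, a rotation vector about the world's x, y, z in degrees, then the opening, from -1 (shut) to 1 (fully open). A call has 1 to 20 rows; each row is the pose to reach, as a shift and turn from the pose commanded when the call began; what a row does not reach only later rows make up. A row lasts 1/12 s, in which the tool goes at most 41.7 mm and 7.16 degrees, less where a joint would pass 70% of its speed; a pose out of reach is approached as far as the arm can. A call with a gripper value outside its range is refused whole. The fingers move at their own pace and stop on an object; the grip force is fixed at half the most. Time passes only in rows, so rows that repeat a pose let the fingers close. It gives the time, the measured TCP pose, the force, the opening and the grip force at its end, in the units of the state.
- ctrl.get_obs(): the state, without advancing time (a new reading comes with each control period).
- ctrl.get_image(name): name is "scene" or "top"; returns a dict with "image" (480x640x3 uint8, red, green, blue), "fx", "fy", "cx", "cy" (pixels), "extrinsics" (4x4, takes a point from camera to world coordinates). Camera axes: x right, y up, looking along -z (the intrinsics and any distortion apply to the point x, -y, -z); pixel columns grow to the right and rows downward; lengths in mm; the calibration is good to about 2 mm. A picture is of the moment at which its call begins. There is no depth.
- ctrl.close_job(): hands the job in; it is judged then, once.
The state is a dict: "t": time; "qpos": joint angles; "qvel": joint speeds; "joint_torque": joint torques, N m; "ee_pos": TCP position; "orientation": TCP orientation; "ft_force": force on the tool from outside, world axes, zero at the start; "moment": the same for the moment, N m; "width": finger opening in mm; "grasp_force": force on a finger pad.
Only numpy, scipy, OpenCV 4.12 (cv2) and the standard library are available. Lean on these libraries where they do the work, as an engineer would, in place of code of your own. Each camera call takes 0.05 s, during which the arm holds its last target. There are 200 camera calls.

### The job

Load the plate imager: take the tray that carries the culture dish by its black grip and slide it, dish end first, along the runners of the white imager until it is fully home against the stop, then flip the imager's door down so that it is shut. Keep the tray level so the dish stays in place, and leave the empty tray and the other things on the bench where they are.

Things in the scene. Friction and masses are not known exactly. Their poses are not given: they have to be found in the camera images.
- imager: White plate imager, 190 wide (y) x 190 deep (x) x 150 mm high, black camera stub on its rear top (to 179 mm); too heavy to move. Origin: centre of its underside, on the bench; x from its front to its back, y to the left for one facing its front, z up. Front face at x = -95 mm; above z = 88 mm the front slopes back 45 degrees from vertical
- imager_mouth (a point): Middle of the sill of the imager's opening, in the front face: (-95, 0, 20) mm of the imager, same axes. The opening is 128 mm wide and 53 mm high, up to the lintel. The sill is bevelled (6 mm up over 8 mm); the level floor at this height runs in between guide walls at y = +-60 mm (+-65 at the mouth)
- runner_slot (a point): Entry of the left runner slot, 6 mm behind the front face, at floor height, 56 mm left of the middle; the right one mirrors it. Each slot is bounded by the floor, a guide wall and an overhanging lip (inner edge 52.5 mm from the middle): 11 mm high at its entry, 8 mm from 25 mm farther in
- tray_home (a point): Where the tray's origin lies when it is home: (-7, 0, 20) mm of the imager, on its floor; the tray's x axis is then in line with the imager's. The tray's nose then touches the stop wall, 146 mm behind the front face, and the rear end of its grip stands 4 mm behind the front face: farther out it would keep the door from shutting
- door (a joint): Angle of the imager's black door: 0 = shut, hanging over the opening; it starts open at about 3.3 rad, flipped up and leaning back a little past upright (3.14), where it stays by its weight. Tipped forward past upright it falls shut by itself, softly, in about 2 s. Hinge along the top of the opening, 78 mm above the bench, 3 mm before the front face
- door_edge (a point): Middle of the door's free edge, 57 mm from the hinge (about 134 mm above the bench when open). The door is 138 mm wide and 4 mm thick; a finger lip 70 mm wide stands 5 mm out from its outer face at this edge, and points back when the door is open. A gap of over 25 mm behind the open door's edge, to the sloping front, lets a fingertip in from above
- tray: Aluminium tray that carries the dish, 142 long (x), 116 mm wide (y), 0.12 kg. Origin: on its underside below the dish's centre; x from grip to nose, z up. Base plate 4 mm thick, x = -56 to 58, y = +-58 mm: its side edges, outside the frame walls at y = +-50, run in the slots. Frame walls 10 mm high, nose wall 17. Stands flat on the bench. Centre of mass near x = -5
- tray_grip (a point): Where to pinch the black grip of the loaded tray: (-70, 0, 26) mm of the tray, same axes. The grip is an upright fin 12 mm thick (y), from x = -84 to -50 mm of the tray and from its underside to 36 mm; behind x = -56 mm both its sides are clear. Its rear end can be pushed
- dish: Closed culture dish (agar plate with lid), 93 mm across, 16 mm high, about 31 g, loose in the tray's frame (1 to 2 mm play). Origin: centre of its underside, 4 mm above the tray's underside
- spare_tray: A second tray of the same shape and size but empty, with the same axes and origin; it may stand at the left or the right of the loaded one. Stays where it is
- dropper_0: Brown dropper bottle with white tip, 31 mm across, 88 mm high; origin at the centre of its base. Stays where it is
- dropper_1: Brown dropper bottle with black tip, 31 mm across, 88 mm high; origin at the centre of its base. Stays where it is
- timer: Bench timer, 64 x 64 x 20 mm; origin at the centre of its underside. Stays where it is

How it is judged:
By the outcome, as a careful person would: the job done as asked, in the order asked, and still so for the second after the job is handed in, with the robot touching nothing.
It also fails if it takes over 72 s, if anything falls off the work surface, if the arm or the gripper's body presses on something with over 40 N, if the wrist force passes 120 N, or if a joint passes its speed limit or range.

## Working session

There is one attempt and no reset: what is moved stays moved. The work goes in short steps, Python scripts to look and compute and a tool call to move; the robot and the scene stay as the last step left them, time stands still between calls to the robot, and variables do not carry over. Pictures are saved under pics/ and viewed, at most 10 in all, crops included, and the job is handed in when it is done.

Besides the shell and the picture viewer there is one more tool, called after "Call:" by a JSON object that holds its "fn" and its "kwargs", one argument or row to a line. servo_tool: Moves the arm, as the interface text tells. Its arguments: {"type":"object","properties":{"increments":{"type":"array","items":{"type":"array","items":{"type":"number"}}}},"required":["increments"]}

```bash
mkdir -p pics
python3 - <<'E'
from workcell import ctrl
import cv2, numpy as np
for n in("scene","top"):
    d=ctrl.get_image(n); cv2.imwrite(f"pics/{n}0.png",d["image"][:,:,::-1])
    print(n,d["fx"],d["fy"],d["cx"],d["cy"],[k for k in d],np.round(d["extrinsics"],3).tolist())
o=ctrl.get_obs();print(o)
E
```

```text
scene 443.5568309906461 443.5568309906461 312.8353707539135 252.90013490426998 ['image', 'fx', 'fy', 'cx', 'cy', 'extrinsics'] [[-0.788, 0.269, -0.553, 62.456], [-0.615, -0.352, 0.705, 937.656], [-0.005, 0.896, 0.443, 492.006], [0.0, 0.0, 0.0, 1.0]]
top 467.8164490594608 467.8164490594608 309.3357921903146 238.38205557282978 ['image', 'fx', 'fy', 'cx', 'cy', 'extrinsics'] [[-0.016, 0.992, -0.125, 444.175], [-1.0, -0.016, -0.006, 249.99], [-0.008, 0.125, 0.992, 1126.55], [0.0, 0.0, 0.0, 1.0]]
{'t': 0.1, 'qpos': array([ 1.27202483e+00,  4.23767396e-01,  1.63063304e+00, -5.35910436e-06,
        1.08860379e+00, -1.89707299e-02]), 'qvel': array([ 0.00079463, -0.00190748, -0.00095684, -0.00022265,  0.0005813 ,
       -0.000444  ]), 'joint_torque': array([ 3.58262541e-04, -5.45621395e+01, -2.74326378e+01,  6.46310672e-02,
        1.86485524e-02,  4.01049300e-07]), 'ee_pos': array([172.40869544, 600.20895072, 221.96992804]), 'orientation': array([-4.38043270e-01, -3.11068225e+00,  2.19040778e-03]), 'ft_force': array([-0.86799928,  0.5729258 ,  0.43424687]), 'moment': array([ 0.01658086, -0.01730771,  0.07148385]), 'grasp_force': 0.0, 'width': 87.50112860231074}
```

View pics/scene0.png

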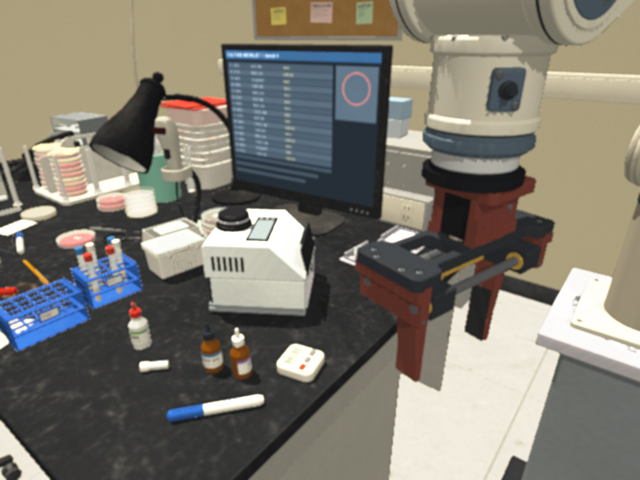

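View pics/top0.png

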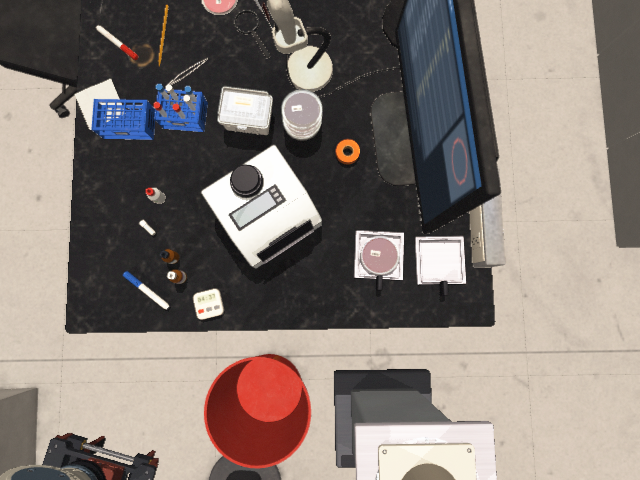

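The scene view shows the imager from behind, with its centre near (262,262), and the gripper hides the trays. In the top view, the imager is near (262,207) with its front facing lower right. The loaded tray is at (379,255), its grip at (379,283), and the spare tray is to its right at (441,260).

```bash
cat > h.py <<'E'
import numpy as np, cv2
from workcell import ctrl
def ray(d,u,v):
    E=d["extrinsics"]; r=E[:3,:3]@np.array([(u-d["cx"])/d["fx"],-(v-d["cy"])/d["fy"],-1]); return E[:3,3],r
def onz(d,u,v,z):
    o,r=ray(d,u,v); return o+r*(z-o[2])/r[2]
def proj(d,p):
    E=d["extrinsics"]; q=E[:3,:3].T@(np.asarray(p,float)-E[:3,3]); return np.array([d["cx"]+d["fx"]*q[0]/-q[2],d["cy"]-d["fy"]*q[1]/-q[2]])
def tri(d1,p1,d2,p2):
    o1,r1=ray(d1,*p1); o2,r2=ray(d2,*p2)
    s=np.linalg.lstsq(np.c_[r1,-r2],o2-o1,rcond=None)[0]; a=o1+s[0]*r1;b=o2+s[1]*r2
    return (a+b)/2,np.linalg.norm(a-b)
def crop(d,name,u0,v0,u1,v1,k):
    cv2.imwrite(name,cv2.resize(d["image"][v0:v1,u0:u1,::-1],None,fx=k,fy=k,interpolation=cv2.INTER_CUBIC))
E
python3 - <<'E'
from h import *
d=ctrl.get_image("top"); crop(d,"pics/t1.png",190,135,480,335,2.75)
im=d["image"].astype(int); g=im.min(2)
m=(g>140).astype(np.uint8); m[:, :190]=0; m[335:]=0; m[:135]=0; m[:,480:]=0
for c in cv2.findContours(m,cv2.RETR_EXTERNAL,cv2.CHAIN_APPROX_NONE)[0]:
    if cv2.contourArea(c)>300: 
        r=cv2.minAreaRect(c); print(np.round(r[0],1),np.round(r[1],1),round(r[2],1),cv2.boxPoints(r).round(1).tolist())
E
```

```text
[334.5 330.5] [  7. 289.] 90.0 [[190.0, 327.0], [479.0, 327.0], [479.0, 334.0], [190.0, 334.0]]
[207.9 303.6] [26.4 27.2] 76.0 [[191.5, 294.1000061035156], [217.89999389648438, 287.5], [224.3000030517578, 313.20001220703125], [197.89999389648438, 319.79998779296875]]
[440.4 260. ] [47.1 48.7] 88.7 [[415.5, 237.0], [464.20001220703125, 235.89999389648438], [465.29998779296875, 283.0], [416.6000061035156, 284.1000061035156]]
[379.  254.9] [48.2 47. ] 2.6 [[353.79998779296875, 277.29998779296875], [355.8999938964844, 230.3000030517578], [404.1000061035156, 232.5], [402.0, 279.5]]
[253.5 208.9] [15.6 43. ] 57.1 [[231.3000030517578, 214.10000610351562], [267.29998779296875, 190.6999969482422], [275.79998779296875, 203.8000030517578], [239.8000030517578, 227.1999969482422]]
[262.1 205. ] [91.  88.8] 56.7 [[200.0, 191.3000030517578], [274.29998779296875, 142.60000610351562], [324.1000061035156, 218.6999969482422], [249.89999389648438, 267.3999938964844]]
```

View pics/t1.png

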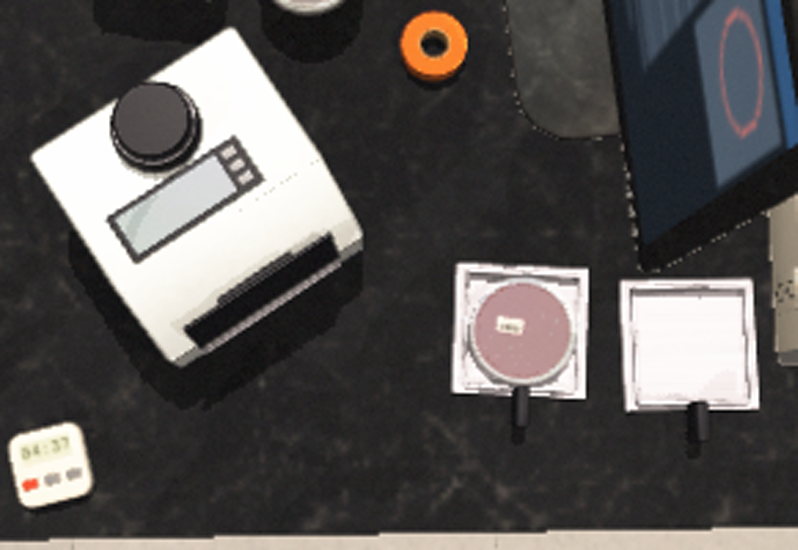

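The crop shows the loaded tray near (379,255) with a pink dish and its grip pointing down at about (379,283). The imager's front edge runs from about (250,267) to (322,222). The open door is a dark strip from about (258,259) to (313,222).

Run:
```python
from h import *
d=ctrl.get_image("top"); s=ctrl.get_image("scene")
im=d["image"].astype(int); hsv=cv2.cvtColor(d["image"],cv2.COLOR_RGB2HSV)
# dish: pink
m=((im[:,:,0]-im[:,:,1]>20)&(im[:,:,0]>90)).astype(np.uint8); m[:,:345]=0;m[:,412:]=0;m[:225]=0;m[285:]=0
c=max(cv2.findContours(m,0,1)[0],key=cv2.contourArea); e=cv2.fitEllipse(c); print("dish",e, onz(d,*e[0],20))
print("tray rect",[onz(d,*p,5).round(1)[:2].tolist() for p in [[353.8,277.3],[355.9,230.3],[404.1,232.5],[402,279.5],[379,254.9]]])
# grip dark
g=im.max(2); print(g[274:304,370:390])
for z in (150,): print("imager back corners",[onz(d,*p,z).round(1)[:2].tolist() for p in [[200,191.3],[274.3,142.6]]])
for z in (0,88): print("front",z,[onz(d,*p,z).round(1)[:2].tolist() for p in [[324.1,218.7],[249.9,267.4]]])
for p in ([545,75,0],[545,75,20],[465,75,36],[545,-70,0]): print(proj(s,p),proj(d,p))
```

```text
dish ((379.298583984375, 254.94163513183594), (33.76972579956055, 34.50355529785156), 140.33531188964844) [541.43269025  91.89451288  20.        ]
tray rect [[490.2, 152.4], [603.5, 144.2], [596.2, 28.0], [483.1, 37.7], [542.9, 90.5]]
[[154 139 141 137 131 117 132 148 161 164 172 178 166 158 155 133 133 139
  161 161]
 [253 239 240 237 223 128 116 101  74  79  66  69  95 144 147 144 157 193
  249 249]
 [202 188 138 163 171 182 134  22  43  66  62  56 131 248 251 251 251 251
  251 251]
 [140 140 140 144 149 150  48  24  44  68  67  63  82 161 159 154 157 159
  152 147]
 [125 134 144 157 189 227  64  27  45  70  66  61 129 247 248 249 248 248
  248 240]
 [ 44  40  37  39  41  43  20  25  48  71  68  59  39  40  45  54  61  65
   72  87]
 [ 40  39  37  37  41  40  22  26  46  70  66  61  40  44  43  40  42  40
   39  39]
 [ 39  41  38  39  39  35  18  27  48  69  63  59  40  42  41  42  40  43
   40  42]
 [ 41  40  41  38  39  36  21  25  49  70  65  58  38  39  38  40  44  42
   41  51]
 [ 42  42  38  39  36  34  17  20  50  71  66  56  37  36  37  43  41  42
   42  51]
 [ 42  38  40  
[... 1345 characters left out ...]
 [ 40  43  44  47  46  42  41  41  41  38  40  41  40  42  40  40  43  42
   42  47]
 [ 41  43  43  46  40  41  40  40  40  40  42  41  43  40  41  40  41  43
   43  44]
 [ 41  42  47  49  41  41  39  40  41  40  41  39  41  40  40  40  43  42
   42  43]
 [ 42  43  47  47  44  40  43  42  41  38  41  40  41  42  41  38  41  45
   44  48]]
imager back corners [[672.6, 488.1], [777.2, 328.7]]
front 0 [[634.1, 220.5], [518.1, 401.6]]
front 88 [[619.2, 222.8], [512.4, 389.8]]
[374.69736643 255.85745226] [385.09310753 254.10006596]
[375.16396992 248.55043334] [386.377323   253.32674787]
[405.30294303 251.42578993] [388.69739945 287.08725781]
[402.48829841 236.66461458] [445.26883339 253.12167918]
```

```bash
cat >> h.py <<'E'
from scipy.spatial.transform import Rotation as R
def want(yaw,tilt):  # tool y at yaw+90, tool z forward along yaw by tilt from vertical
    c,s=np.cos(yaw),np.sin(yaw); z=np.array([np.sin(tilt)*c,np.sin(tilt)*s,-np.cos(tilt)]); y=np.array([-s,c,0]); return R.from_matrix(np.c_[np.cross(y,z),y,z])
def delta(yaw,tilt,o): return (want(yaw,tilt)*R.from_rotvec(o["orientation"]).inv()).as_rotvec(degrees=True).round(2)
E
python3 - <<'E'
from h import *
d=ctrl.get_image("top"); s=ctrl.get_image("scene"); o=ctrl.get_obs()
print("delta",delta(-0.077,np.radians(55),o))
print("grip rear",onz(d,379.5,289.5,36))
for n,im,b in(("top",d["image"],(190,135,335,275)),("scene",s["image"],(195,200,325,320))):
    g=im.min(2); m=np.zeros_like(g); u0,v0,u1,v1=b; m[v0:v1,u0:u1]=(g[v0:v1,u0:u1]>(120 if n=="top" else 150))
    c=max(cv2.findContours(m,0,1)[0],key=cv2.contourArea); print(n,cv2.approxPolyDP(cv2.convexHull(c),2.0,True)[:,0].tolist())
C=np.array([645.5,356.3]);X=np.array([.836,.548]);Y=np.array([-.548,.836])
for n,p in dict(BL=(95,95,150),BR=(95,-95,150),FLtop=(-33,95,150),FRtop=(-33,-95,150),FL88=(-95,95,88),FR88=(-95,-95,88),FL0=(-95,95,0),FR0=(-95,-95,0),BL0=(95,95,0)).items():
    q=np.r_[C+X*p[0]+Y*p[1],p[2]]; print(n,q.round(1),proj(d,q).round(1),proj(s,q).round(1))
crop(s,"pics/s1.png",190,190,340,330,4)
E
```

```text
delta [ -9.76 -54.22  10.72]
grip rear [459.7807852   96.46275217  36.        ]
top [[274, 145], [306, 191], [321, 220], [261, 261], [251, 265], [201, 192]]
scene [[202, 213], [214, 208], [284, 209], [303, 227], [312, 273], [306, 305], [303, 308], [210, 303], [195, 263], [195, 223]]
BL [672.9 487.8 150. ] [200.2 191.2] [201.2 244. ]
BR [777.  328.9 150. ] [274.2 142.7] [227.7 207.4]
FLtop [565.9 417.6 150. ] [232.7 240.4] [270.9 246.2]
FRtop [670.  258.8 150. ] [307.4 190.6] [285.4 208.8]
FL88 [514.  383.7  88. ] [252.6 266.6] [305.6 277.5]
FR88 [618.1 224.8  88. ] [323.2 219.2] [313.9 235.6]
FL0 [514.  383.7   0. ] [257.3 269. ] [306.2 317.1]
FR0 [618.1 224.8   0. ] [322.4 225.2] [314.  270.3]
BL0 [672.9 487.8   0. ] [214.8 204.9] [210.1 313. ]
```

View pics/s1.png

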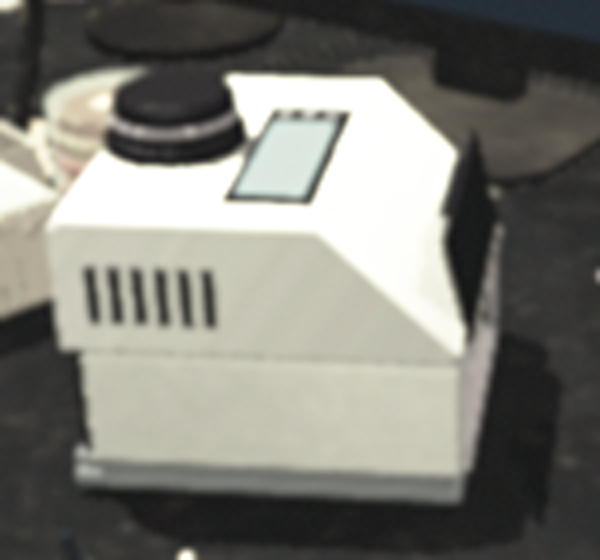

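The crop shows the imager's left side and sloped front. Its top-edge corners, at scene pixels (202,247), (270,248), (305,279) and (285,209), are within about 1–3 px of my projected model. I'm now moving to staging behind the grip, tilted 55°.

Call:
{"fn": "servo_tool", "kwargs": {
  "increments": [
    [2,-4,0,-1,-5,1,1],
    [4,-8,0,-2,-10,2,1],
    [6,-12,-0.5,-3,-15,3,1],
    [8,-16,-1,-4,-20,4,1],
    [10,-20,-2,-5,-25,5,1],
    [12,-24,-3,-6,-30,6,1],
    [14,-28,-4,-7,-35,7,1],
    [16,-32,-5,-8,-42,8,1],
    [18,-36,-6,-9,-48,9,1],
    [20,-40,-7,-9.8,-54.2,10.7,1],
    [21,-43,-8,-9.8,-54.2,10.7,1],
    [22,-46,-10,-9.8,-54.2,10.7,1],
    [23,-49,-11,-9.8,-54.2,10.7,1],
    [23.7,-50,-11.3,-9.8,-54.2,10.7,1],
    [23.7,-50,-11.3,-9.8,-54.2,10.7,1],
    [23.7,-50,-11.3,-9.8,-54.2,10.7,1],
    [23.7,-50,-11.3,-9.8,-54.2,10.7,1]
  ]
}}

```text
t: 1.77
ee_pos: [275.6, 170.4, 227.3]
orientation: [0.101, 2.198, -0.071]
ft_force: [-9.7, -31.1, -8.4]
width: 87.5
grasp_force: 0.0
```

Run:
```python
from workcell import ctrl
o=ctrl.get_obs();print({k:np.round(v,3) if 0 else v for k,v in o.items() if k in("t","qpos","qvel","ee_pos","orientation","ft_force")})
```

```text
{'t': 1.7667, 'qpos': array([ 1.37726315,  0.07200403,  2.58198086, -1.30964891,  0.98714223,
        0.95938818]), 'qvel': array([ 0.00085421, -0.17122622,  0.00989376, -0.11893263, -0.00234402,
       -0.00121981]), 'ee_pos': array([275.64207964, 170.40170313, 227.33687188]), 'orientation': array([ 0.10108003,  2.1977068 , -0.07125293]), 'ft_force': array([ -9.74496165, -31.11434514,  -8.40074206])}
```

Call:
{"fn": "servo_tool", "kwargs": {
  "increments": [
    [0,0,0,0,0,0,1],
    [0,0,0,0,0,0,1],
    [0,0,0,0,0,0,1]
  ]
}}

```text
t: 2.02
ee_pos: [276.0, 171.5, 227.2]
orientation: [0.1, 2.198, -0.072]
ft_force: [-0.2, 0.0, 0.5]
width: 88.1
grasp_force: 0.0
```

The 55° tilt so close to the base drove the elbow and forearm to their limits. I'll go back outward with the tool nearly vertical, and use the larger tilt only later, at the imager.

Run:
```python
from h import *
o=ctrl.get_obs();print(o["t"],o["qpos"].round(3),[ (t,delta(-0.077,np.radians(t),o)) for t in (0,20)])
```

```text
2.0167 [ 1.377  0.074  2.58  -1.311  0.987  0.959] [(0, array([ 5.52, 53.72,  0.72])), (20, array([ 3.81, 33.8 ,  0.93]))]
```

Call:
{"fn": "servo_tool", "kwargs": {
  "increments": [
    [0,3,0.5,0.5,6,0,1],
    [0.5,6,1,1,12,0,1],
    [1,9,1.5,1.5,18,0,1],
    [1.5,12,2,2,24,0.2,1],
    [2,15,2,2.5,30,0.3,1],
    [2.5,18,2,3,36,0.4,1],
    [3,20,2,4,43,0.5,1],
    [3,20,2,5,50,0.6,1],
    [3,20,2,5.5,53.7,0.7,1],
    [3,20,2,5.5,53.7,0.7,1],
    [3,20,2,5.5,53.7,0.7,1]
  ]
}}

```text
t: 2.93
ee_pos: [307.5, 370.2, 246.3]
orientation: [0.127, 3.137, -0.004]
ft_force: [0.2, 0.4, 0.2]
width: 87.6
grasp_force: 0.0
```

Run:
```python
from h import *
o=ctrl.get_obs();print(o["t"],o["qpos"].round(3),o["ee_pos"],[ (t,delta(-0.077,np.radians(t),o)) for t in (0,20)])
```

```text
2.9333 [ 0.855  0.18   1.916 -0.003  1.046 -0.633] [307.48417302 370.24598726 246.25215358] [(0, array([0.16, 0.08, 0.24])), (20, array([ -1.42, -19.86,   0.26]))]
```

Call:
{"fn": "servo_tool", "kwargs": {
  "increments": [
    [1.4,-3,0,0,0,0,1],
    [2.8,-6,0,0,0,0,1],
    [4.2,-9,-1,0,0,0,1],
    [6,-12,-2,0,0,0,1],
    [8,-15,-3,0,-3,0,1],
    [10,-18,-4,0,-6,0,1],
    [12,-21,-6,0,-9,0,1],
    [13,-24,-8,-0.5,-12,0,1],
    [14,-26,-10,-1,-16,0.2,1],
    [14,-27.2,-12,-1.4,-19.9,0.3,1],
    [14,-27.2,-14,-1.4,-19.9,0.3,1],
    [14,-27.2,-14.6,-1.4,-19.9,0.3,1],
    [14,-27.2,-14.6,-1.4,-19.9,0.3,1]
  ]
}}

```text
t: 4.02
ee_pos: [442.8, 99.5, 99.2]
orientation: [0.097, 2.795, -0.018]
ft_force: [0.9, 0.2, 0.5]
width: 87.5
grasp_force: 0.0
```

Run:
```python
from h import *
o=ctrl.get_obs();print(o["t"],o["qpos"].round(3),o["ee_pos"],delta(-0.077,np.radians(20),o))
s=ctrl.get_image("scene"); crop(s,"pics/s2.png",300,180,460,300,5)
```

```text
4.0167 [ 0.272  0.316  2.292 -0.508  0.236 -0.752] [442.81940592  99.48086589  99.20350457] [ 0.02 -0.25 -0.44]
```

View pics/s2.png

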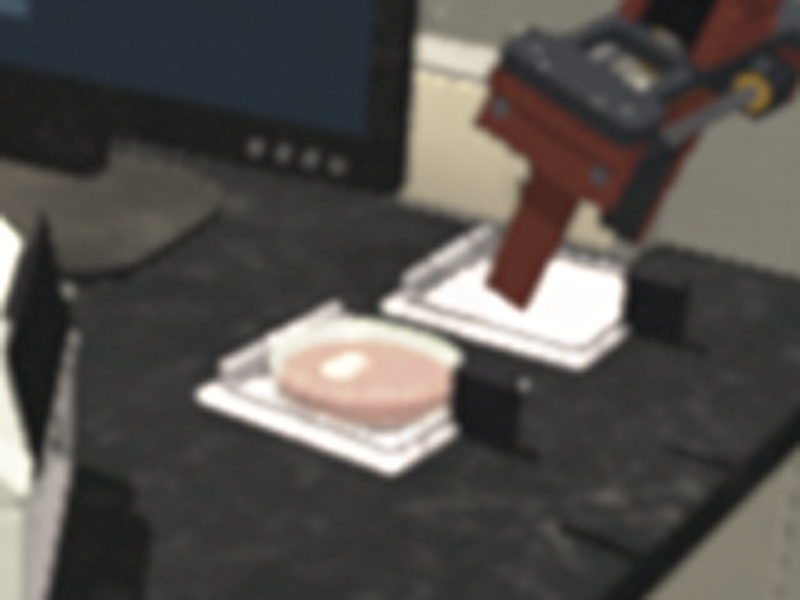

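The crop shows the loaded tray with its dish. The grip's rear top corner is at scene pixel (405,257), its foot at (404,270), and the tray's left-rear corner at (378,274). The fingers hover behind the grip.

Run:
```python
from h import *
d=ctrl.get_image("top"); s=ctrl.get_image("scene")
print("grip top rear left",tri(s,(405,256.8),d,(377.7,289.8)))
print("tray rear left",tri(s,(378,274.4),d,(353.8,277.5)))
print("imager FLtop",tri(s,(270,248),d,(232.7,240.4)), "FL88",tri(s,(305.5,278.8),d,(252,266)))
print("pred",proj(s,[459,102,36]),proj(s,[490,152,0]))
```

```text
grip top rear left (array([456.50789857,  99.08390829,  34.39530179]), np.float64(5.9712409453980895))
tray rear left (array([4.90052602e+02, 1.52146300e+02, 3.96324418e-01]), np.float64(0.4196808468708403))
imager FLtop (array([566.59235833, 418.64705119, 146.39307655]), np.float64(0.9898122629994497)) FL88 (array([514.72093216, 384.80715432,  85.66265366]), np.float64(2.0617181334037626))
pred [402.13754048 256.27370822] [378.1355814  274.54073481]
```

Call:
{"fn": "servo_tool", "kwargs": {
  "increments": [
    [0.8,-0.1,-2.2,0,-0.2,-0.4,1],
    [1.6,-0.2,-4.5,0,-0.2,-0.4,1],
    [2.4,-0.3,-6.8,0,-0.2,-0.4,1],
    [3,-0.3,-8.3,0,-0.2,-0.4,1],
    [3.2,-0.35,-8.9,0,-0.2,-0.4,1],
    [3.2,-0.35,-8.9,0,-0.2,-0.4,1],
    [3.2,-0.35,-8.9,0,-0.2,-0.4,0],
    [3.2,-0.35,-8.9,0,-0.2,-0.4,-1],
    [3.2,-0.35,-8.9,0,-0.2,-0.4,-1],
    [3.2,-0.35,-8.9,0,-0.2,-0.4,-1],
    [3.2,-0.35,-8.9,0,-0.2,-0.4,-1],
    [3.2,-0.35,-8.9,0,-0.2,-0.4,-1],
    [3.2,-0.35,-8.9,0,-0.2,-0.4,-1],
    [3.2,-0.35,-8.9,0,-0.2,-0.4,-1],
    [3.2,-0.35,-8.9,0,-0.2,-0.4,-1],
    [3.2,-0.35,-8.9,0,-0.2,-0.4,-1]
  ]
}}

```text
t: 5.5
ee_pos: [481.1, 96.5, 17.7]
orientation: [0.11, 2.798, -0.019]
ft_force: [-0.1, 0.1, 0.2]
width: 24.4
grasp_force: 0.0
```

Call:
{"fn": "servo_tool", "kwargs": {
  "increments": [
    [0,0,0,0,0,0,-1],
    [0,0,0,0,0,0,-1],
    [0,0,0,0,0,0,-1],
    [0,0,0,0,0,0,-1],
    [0,0,0,0,0,0,-1]
  ]
}}

```text
t: 5.92
ee_pos: [481.0, 96.5, 17.7]
orientation: [0.111, 2.798, -0.019]
ft_force: [0.4, 0.8, -0.8]
width: 11.6
grasp_force: 30.0
```

Run:
```python
from h import *
o=ctrl.get_obs();print(o["t"],o["qpos"].round(3),o["ee_pos"],delta(-0.077,np.radians(20),o),o["ft_force"],o["moment"],o["width"],o["grasp_force"])
```

```text
5.9167 [ 0.24   0.554  2.234 -1.311  0.109  0.04 ] [481.03238613  96.49745798  17.67288027] [-0.05 -0.43  0.12] [ 0.43410593  0.83246544 -0.77432916] [-0.03268468  0.2204923  -0.05400482] 11.618105351090668 29.994894862174988
```

The grip is held at 11.6 mm with 30 N. The arm is at its wrist limit here, so I'm lifting gently and checking.

Call:
{"fn": "servo_tool", "kwargs": {
  "increments": [
    [0,0,0.3,0,0,0,-1],
    [0,0,0.8,0,0,0,-1],
    [0,0,1.5,0,0,0,-1],
    [0,0,2.3,0,0,0,-1],
    [0,0,3.1,0,0,0,-1],
    [0,0,3.9,0,0,0,-1],
    [0,0,4.6,0,0,0,-1],
    [0,0,5,0,0,0,-1],
    [0,0,5,0,0,0,-1],
    [0,0,5,0,0,0,-1]
  ]
}}

```text
t: 6.75
ee_pos: [481.0, 96.5, 67.7]
orientation: [0.111, 2.798, -0.019]
ft_force: [0.5, 0.0, -1.4]
width: 11.9
grasp_force: 30.0
```

Run:
```python
from h import *
o=ctrl.get_obs();print(o["t"],o["qpos"].round(3),o["ee_pos"],delta(-0.077,np.radians(20),o),o["ft_force"],o["moment"],o["width"],o["grasp_force"])
s=ctrl.get_image("scene"); crop(s,"pics/s3.png",300,180,460,300,5)
```

```text
6.75 [ 0.24   0.429  2.228 -0.586  0.19  -0.691] [480.959196    96.48570583  67.7294513 ] [-0.05 -0.42  0.12] [ 0.51256062  0.02855302 -1.39529093] [-0.01828701  0.34242005 -0.00637325] 11.874653179273025 29.995015561580658
```

View pics/s3.png

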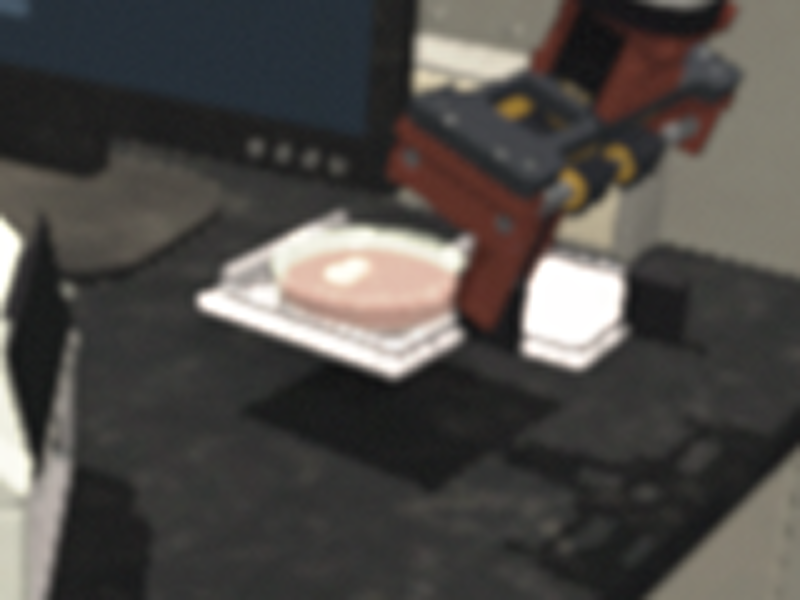

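The crop shows the tray lifted level, with its left edge corners at (340,240) and (379,256), and the dish seated in its frame. Next I'm carrying it to 25 mm before the mouth while turning 37.7°.

Call:
{"fn": "servo_tool", "kwargs": {
  "increments": [
    [-0.1,0.4,0,0,0,1.2,-1],
    [-0.3,1.1,0,0,0,3.2,-1],
    [-0.6,2,0,0,0,5.9,-1],
    [-0.9,3,0,0,0,8.8,-1],
    [-1.2,4.1,0,0,0,12,-1],
    [-1.5,5.2,0,0,0,15.2,-1],
    [-1.8,6.3,0,0,0,18.4,-1],
    [-2.1,7.4,0,0,0,21.6,-1],
    [-2.4,8.5,0,0,0,24.8,-1],
    [-2.7,9.6,0,0,0,28,-1],
    [-2.9,10.6,0,0,0,31,-1],
    [-3.2,11.5,0,0,0,33.7,-1],
    [-3.4,12.2,0,0,0,35.8,-1],
    [-3.5,12.7,0,0,0,37.2,-1],
    [-3.55,12.9,0,0,0,37.7,-1],
    [-3.55,12.9,-0.7,0,0,37.7,-1],
    [-3.55,12.9,-1.7,0,0,37.7,-1],
    [-3.55,12.9,-2.4,0,0,37.7,-1],
    [-3.55,12.9,-2.7,0,0,37.7,-1],
    [-3.55,12.9,-2.7,0,0,37.7,-1]
  ]
}}

```text
t: 8.47
ee_pos: [446.1, 225.2, 41.3]
orientation: [-0.803, 2.698, 0.14]
ft_force: [0.4, 0.0, -2.5]
width: 11.7
grasp_force: 30.0
```

Run:
```python
from h import *
o=ctrl.get_obs();print(o["t"],o["qpos"].round(3),o["ee_pos"],delta(np.radians(33.24),np.radians(20),o),o["ft_force"],o["width"])
d=ctrl.get_image("top"); s=ctrl.get_image("scene")
a=cv2.resize(d["image"][180:320,180:420],(800,467),interpolation=2)[:,:,::-1]
cv2.imwrite("pics/t4.png",a); crop(s,"pics/s4.png",260,200,420,320,5)
```

```text
8.4667 [ 0.407  0.497  2.22   0.571  0.108 -2.3  ] [446.05487564 225.18824515  41.31799612] [ 0.25 -0.6   0.07] [ 0.38895579  0.00552544 -2.54136281] 11.672881631967163
```

View pics/t4.png

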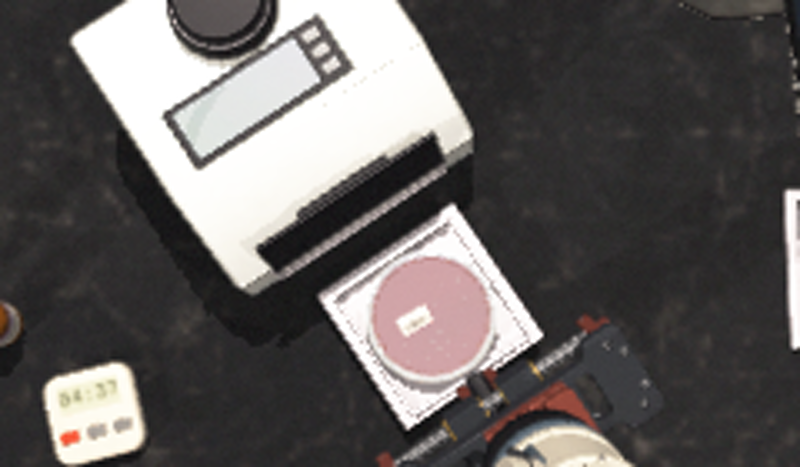

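View pics/s4.png

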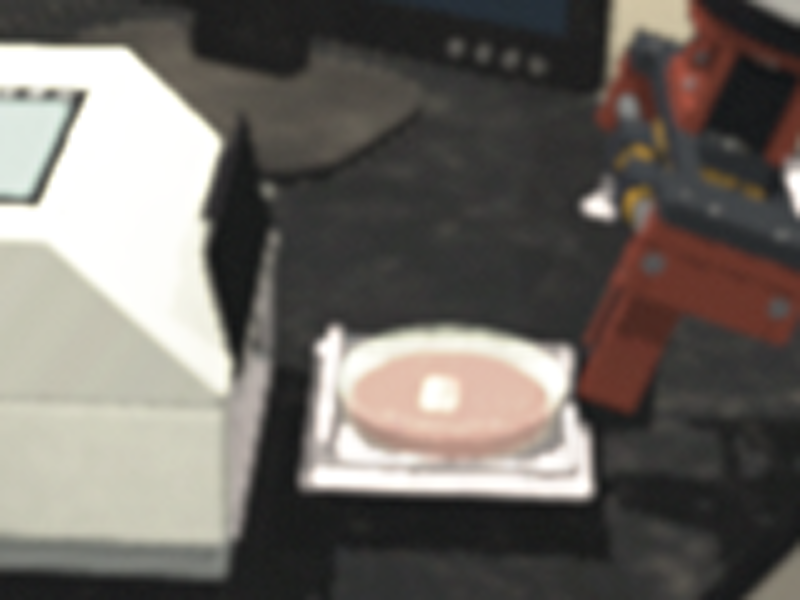

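The top crop shows the tray square before the mouth, with its nose corners at about (276,268) and (316,242). The scene crop shows the tray level at (320–379, 299) with the dish seated. I'll measure the yaw and lateral offset more finely.

Run:
```python
from h import *
d=ctrl.get_image("top"); s=ctrl.get_image("scene")
C=np.array([645.5,356.3]);X=np.array([.836,.548]);Y=np.array([-.548,.836])
def im(p): q=p[:2]-C; return np.round([q@X,q@Y],1)
I=d["image"].astype(int)
m=((I[:,:,0]-I[:,:,1]>20)&(I[:,:,0]>90)&(I[:,:,2]>70)).astype(np.uint8); m[:,:285]=0;m[:,335:]=0;m[:250]=0;m[300:]=0
c=max(cv2.findContours(m,0,1)[0],key=cv2.contourArea); e=cv2.fitEllipse(c); print("dish",im(onz(d,*e[0],43)))
g=I.min(2); m=(g>140).astype(np.uint8)
# tray edges: left side edge and right side edge samples, subpixel-ish by fitLine of contour points
t=m.copy(); t[:240]=0;t[:,:270]=0;t[:,346:]=0;t[312:]=0
c=max(cv2.findContours(t,0,1)[0],key=cv2.contourArea)[:,0].astype(float)
P=np.array([im(onz(d,u,v,26)) for u,v in c])
for sgn in(1,-1):
    Q=P[(abs(P[:,1]*sgn-58)<6)&(P[:,0]>-230)&(P[:,0]<-130)]; k=np.polyfit(Q[:,0],Q[:,1],1); print("side",sgn,len(Q),"angle deg",np.degrees(k[0]).round(2),"y at -175",np.polyval(k,-175).round(1))
Q=P[(P[:,0]>-126)&(abs(P[:,1])<50)]; k=np.polyfit(Q[:,1],Q[:,0],1); print("nose",len(Q),np.degrees(-k[0]).round(2),k[1].round(1))
# imager edges
t=m.copy(); t[:135]=0;t[:,:190]=0;t[:,330:]=0;t[275:]=0
lab=cv2.connectedComponents(t)[1]; t=(lab==lab[180,280]).astype(np.uint8)
c=max(cv2.findContours(t,0,cv2.CHAIN_APPROX_NONE)[0],key=cv2.contourArea)[:,0]
P=np.array([im(onz(d,u,v,150)) for u,v in c])
for n,ax,val in(("back",0,95),("right",1,-95),("left",1,95)):
    Q=P[(abs(P[:,ax]-val)<8)&(abs(P[:,1-ax]-(0 if ax==0 else 30))<(80 if ax==0 else 55))]; k=np.polyfit(Q[:,1-ax],Q[:,ax],1); print(n,len(Q),np.degrees(k[0]).round(2),k[1].round(1))
P=np.array([im(onz(d,u,v,88)) for u,v in c]); 
for sgn in (1,-1): print("front88 corner region",sgn,P[(abs(P[:,1]*sgn-95)<12)&(P[:,0]<-75)].tolist()[::2])
```

```text
dish [-176.5    0.3]
side 1 35 angle deg 0.35 y at -175 57.2
side -1 35 angle deg 0.01 y at -175 -57.3
nose 34 0.16 -120.4
back 56 0.74 93.2
right 42 -0.6 -91.7
left 43 -0.55 95.0
front88 corner region 1 [[-75.5, 97.3], [-81.8, 96.0], [-86.7, 96.6], [-91.1, 94.2], [-91.8, 89.2], [-92.4, 84.3]]
front88 corner region -1 [[-94.9, -83.5], [-93.7, -89.8], [-88.6, -90.5], [-83.6, -91.2], [-78.6, -91.9]]
```

The refined edges put the imager's yaw about 0.6° lower and its axis about 2–3 mm further left than my first estimate. I'm correcting for that and starting the insertion.

Call:
{"fn": "servo_tool", "kwargs": {
  "increments": [
    [0.2,0.3,0,0,0,-0.3,-1],
    [0.4,0.5,0,0,0,-0.8,-1],
    [0.7,0.75,0,0,0,-0.8,-1],
    [1.1,1.0,0,0,0,-0.8,-1],
    [1.5,1.35,0,0,0,-0.8,-1],
    [2.0,1.7,0,0,0,-0.8,-1],
    [2.5,2.0,0,0,0,-0.8,-1],
    [3.0,2.3,0,0,0,-0.8,-1],
    [3.5,2.6,0,0,0,-0.8,-1],
    [4.0,2.95,0,0,0,-0.8,-1],
    [4.4,3.2,0,0,0,-0.8,-1],
    [4.87,3.5,0,0,0,-0.8,-1],
    [4.87,3.5,0,0,0,-0.8,-1]
  ]
}}

```text
t: 9.75
ee_pos: [496.2, 261.1, 42.2]
orientation: [-0.784, 2.7, 0.137]
ft_force: [-0.1, -0.1, -2.7]
width: 11.5
grasp_force: 30.0
```

Call:
{"fn": "servo_tool", "kwargs": {
  "increments": [
    [0,0,-0.1,0,0,0,-1],
    [0.3,0.2,-0.25,0,0,0,-1],
    [0.8,0.5,-0.25,0,0,0,-1],
    [1.3,0.85,-0.25,0,0,0,-1],
    [1.8,1.15,-0.25,0,0,0,-1],
    [2.3,1.45,-0.25,0,0,0,-1],
    [2.8,1.8,-0.25,0,0,0,-1],
    [3.3,2.1,-0.25,0,0,0,-1],
    [3.8,2.45,-0.25,0,0,0,-1],
    [4.2,2.7,-0.25,0,0,0,-1],
    [4.2,2.7,-0.25,0,0,0,-1]
  ]
}}

```text
t: 10.67
ee_pos: [538.2, 288.2, 39.9]
orientation: [-0.784, 2.7, 0.137]
ft_force: [-0.9, 0.4, -2.4]
width: 11.8
grasp_force: 30.0
```

Run:
```python
from h import *
o=ctrl.get_obs();print(o["t"],o["qpos"].round(3),o["ee_pos"],delta(np.radians(32.6),np.radians(20),o),o["ft_force"],o["moment"],o["width"])
C=np.array([645.5,356.3]);X=np.array([.836,.548]);Y=np.array([-.548,.836]);q=o["ee_pos"][:2]-C;print(q@X,q@Y)
```

```text
10.6667 [ 0.452  0.585  1.987  0.171  0.234 -1.843] [538.22589719 288.22329036  39.85368188] [ 0.17 -0.45  0.19] [-0.89079059  0.44426193 -2.36060685] [-0.11057744  0.28730375  0.02992291] 11.803708418372905
-126.98718683158424 1.8740790848272564
```

Call:
{"fn": "servo_tool", "kwargs": {
  "increments": [
    [0.4,0.25,0,0,0,0,-1],
    [0.8,0.5,0,0,0,0,-1],
    [1.2,0.8,0,0,0,0,-1],
    [1.25,0.8,-0.1,0,0,0,-1],
    [1.25,0.8,-0.2,0,0,0,-1],
    [1.25,0.8,-0.2,0,0,0,-1],
    [1.25,0.8,-0.2,0,0,0,-0.7],
    [1.25,0.8,-0.2,0,0,0,-0.4],
    [1.25,0.8,-0.2,0,0,0,-0.2],
    [1.25,0.8,-0.2,0,0,0,-0.2],
    [1.25,0.8,-0.2,0,0,0,-0.2],
    [1.25,0.8,-0.2,0,0,0,-0.2],
    [1.25,0.8,-0.2,0,0,0,-0.2]
  ]
}}

```text
t: 11.75
ee_pos: [549.5, 295.5, 37.6]
orientation: [-0.784, 2.701, 0.137]
ft_force: [0.5, 0.5, -0.7]
width: 35.1
grasp_force: 0.0
```

The tray is released in the runners, about 45 mm short of home. Next I'll back off clear of the fin, shut the fingers, tilt a bit more, and push on its rear end.

Call:
{"fn": "servo_tool", "kwargs": {
  "increments": [
    [-0.8,-0.5,0,0,0,0,-0.2],
    [-1.7,-1.1,0,0,0,0,-0.2],
    [-2.6,-1.7,0,0,0,0,-0.2],
    [-3.5,-2.25,0,0,0,0,-0.2],
    [-4.4,-2.8,0,0,0,0,-0.2],
    [-4.7,-3,0,0,0,0,-0.2],
    [-4.7,-3,-0.2,0,0,0,-1],
    [-4.7,-3,-0.4,1,-1.7,0,-1],
    [-4.7,-3,-0.5,2,-3.4,0,-1],
    [-4.7,-3,-0.5,3.2,-5,0,-1],
    [-4.7,-3,-0.5,3.2,-5,0,-1],
    [-4.7,-3,-0.5,3.2,-5,0,-1],
    [-4.7,-3,-0.5,3.2,-5,0,-1]
  ]
}}

```text
t: 12.83
ee_pos: [511.3, 265.2, 45.5]
orientation: [-0.772, 2.627, 0.187]
ft_force: [0.6, -0.2, 0.0]
width: 0.4
grasp_force: 0.0
```

```bash
cat > st.py <<'E'
from h import *
o=ctrl.get_obs();print(o["t"],o["qpos"].round(3),o["ee_pos"].round(1),"d26",delta(np.radians(32.6),np.radians(26),o),o["ft_force"].round(1),o["width"].round(1))
C=np.array([645.5,356.3]);X=np.array([.842,.539]);Y=np.array([-.539,.842]);q=o["ee_pos"][:2]-C;print((q@X).round(1),(q@Y).round(1))
E
python3 st.py
```

```text
Traceback (most recent call last):
  File "st.py", line 2, in <module>
    o=ctrl.get_obs();print(o["t"],o["qpos"].round(3),o["ee_pos"].round(1),"d26",delta(np.radians(32.6),np.radians(26),o),o["ft_force"].round(1),o["width"].round(1))
                                                                                                                                                ^^^^^^^^^^^^^^^^
AttributeError: 'float' object has no attribute 'round'
```

```bash
sed -i 's/,o\["width"\].round(1)//' st.py; python3 st.py
```

```text
12.8333 [ 0.415  0.548  2.108  0.833  0.108 -2.541] [511.3 265.2  45.5] d26 [ 0.26 -2.15 -0.38] [ 0.6 -0.2  0. ]
-162.1 -4.4
```

Call:
{"fn": "servo_tool", "kwargs": {
  "increments": [
    [0.6,0.4,0,0,0,0,-1],
    [0.9,0.8,0,0,0,0,-1],
    [0.8,1.0,-0.3,0,0,0,-1],
    [0.75,1.07,-0.6,0,0,0,-1],
    [0.75,1.07,-0.9,0.5,-0.9,0,-1],
    [0.75,1.07,-0.9,0.5,-0.9,0,-1],
    [0.75,1.07,-0.9,0.5,-0.9,0,-1]
  ]
}}

```text
t: 13.42
ee_pos: [521.7, 276.5, 41.5]
orientation: [-0.774, 2.62, 0.194]
ft_force: [0.1, -0.5, 0.6]
width: 0.5
grasp_force: 0.0
```

```bash
python3 st.py
```

```text
13.4167 [ 0.425  0.567  2.082  0.841  0.108 -2.542] [521.7 276.5  41.5] d26 [-0.08 -1.9  -0.57] [ 0.1 -0.5  0.6]
-147.3 -0.5
```

Call:
{"fn": "servo_tool", "kwargs": {
  "increments": [
    [0.3,0.2,0,0,0,0,-1],
    [0.7,0.45,0,0,0,0,-1],
    [1.1,0.7,-0.2,0,0,0,-1],
    [1.5,0.95,-0.4,0.2,-0.5,0,-1],
    [1.9,1.25,-0.6,0.4,-1,0,-1],
    [2.3,1.5,-0.6,0.6,-1.5,-0.3,-1],
    [2.7,1.75,-0.6,0.6,-1.9,-0.5,-1],
    [2.7,1.75,-0.6,0.6,-1.9,-0.5,-1]
  ]
}}

```text
t: 14.08
ee_pos: [553.0, 293.0, 39.7]
orientation: [-0.758, 2.596, 0.203]
ft_force: [0.1, -0.2, -0.5]
width: 0.5
grasp_force: 0.0
```

```bash
python3 st.py
```

```text
14.0833 [ 0.428  0.599  2.023  0.851  0.108 -2.541] [553.  293.   39.7] d26 [-0.98 -0.6  -0.24] [ 0.1 -0.2 -0.5]
-112.0 -3.4
```

Call:
{"fn": "servo_tool", "kwargs": {
  "increments": [
    [0.25,0.3,-0.1,0,0,0,-1],
    [0.5,0.6,-0.2,0,0,0,-1],
    [0.7,0.8,-0.3,0,0,0,-1],
    [0.7,0.8,-0.3,0,0,0,-1]
  ]
}}

```text
t: 14.42
ee_pos: [559.3, 300.9, 36.5]
orientation: [-0.758, 2.597, 0.203]
ft_force: [0.2, 0.2, 0.9]
width: 0.5
grasp_force: 0.1
```

```bash
python3 st.py
python3 - <<'E'
from h import *
d=ctrl.get_image("top");s=ctrl.get_image("scene")
a=cv2.resize(d["image"][195:295,230:360],(520,400),interpolation=2); b=cv2.resize(s["image"][200:330,280:400],(280,303)) 
cv2.imwrite("pics/t5.png",cv2.hconcat([a,cv2.copyMakeBorder(b,0,97,0,0,0)])[:,:,::-1])
E
```

```text
14.4167 [ 0.437  0.613  2.002  0.781  0.111 -2.462] [559.3 300.9  36.5] d26 [-0.99 -0.66 -0.2 ] [0.2 0.2 0.9]
-102.4 -0.2
```

View pics/t5.png

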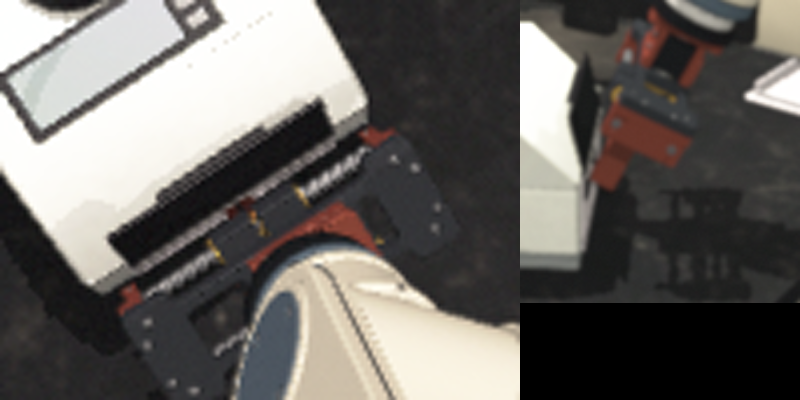

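The tray is inside the imager. A thin bright strip still separates the gripper body from the open door, so I'm pushing on in small steps until the stop's force shows.

Call:
{"fn": "servo_tool", "kwargs": {
  "increments": [
    [0.1,0.05,0,0,0,0,-1],
    [0.2,0.1,0,0,0,0,-1],
    [0.3,0.2,0,0,0,0,-1],
    [0.3,0.2,0,0,0,0,-1]
  ]
}}

```text
t: 14.85
ee_pos: [562.0, 302.6, 36.5]
orientation: [-0.756, 2.598, 0.204]
ft_force: [-2.1, -1.0, 0.1]
width: 0.8
grasp_force: 0.6
```

```bash
python3 st.py
```

```text
14.85 [ 0.438  0.615  1.995  0.748  0.114 -2.426] [562.  302.6  36.5] d26 [-1.01 -0.71 -0.13] [-2.1 -1.   0.1]
-99.3 -0.2
```

Call:
{"fn": "servo_tool", "kwargs": {
  "increments": [
    [0.08,0.05,0,0,0,0,-1],
    [0.16,0.1,0,0,0,0,-1],
    [0.16,0.1,0,0,0,0,-1]
  ]
}}

```text
t: 15.1
ee_pos: [562.4, 303.0, 36.0]
orientation: [-0.756, 2.6, 0.204]
ft_force: [-5.0, -5.7, 4.4]
width: 0.6
grasp_force: 3.6
```

```bash
python3 st.py
```

```text
15.1 [ 0.438  0.617  1.993  0.731  0.117 -2.409] [562.4 303.   36. ] d26 [-0.98 -0.82 -0.12] [-5.  -5.7  4.4]
-98.7 -0.1
```

Call:
{"fn": "servo_tool", "kwargs": {
  "increments": [
    [0.1,0.06,0,0,0,0,-1],
    [0.17,0.11,0,0,0,0,-1],
    [0.17,0.11,0,0,0,0,-1]
  ]
}}

```text
t: 15.35
ee_pos: [562.6, 303.4, 35.6]
orientation: [-0.757, 2.602, 0.204]
ft_force: [-10.7, -10.8, 9.8]
width: 0.2
grasp_force: 7.1
```

```bash
python3 st.py
```

```text
15.35 [ 0.438  0.618  1.991  0.714  0.119 -2.391] [562.6 303.4  35.6] d26 [-0.94 -0.95 -0.13] [-10.7 -10.8   9.8]
-98.4 0.1
```

Pushing further only raises the force to 15 N at the expected home position, so the tray is against the stop. I'm retreating, rising and turning the tool upright.

Call:
{"fn": "servo_tool", "kwargs": {
  "increments": [
    [-0.8,-0.5,0,0,0,0,-1],
    [-2,-1.3,0,0,0,0,-1],
    [-3.5,-2.25,0.5,0,0,0,-1],
    [-5,-3.2,1.5,0,0,0,-1],
    [-5.5,-3.5,4,0,0,0,-1],
    [-5.5,-3.5,7,-3,4,0,-1],
    [-5.5,-3.5,10,-6,8,0,-1],
    [-5.5,-3.5,13,-9,12,0,-1],
    [-5.5,-3.5,16,-12,16,0,-1],
    [-5.5,-3.5,18,-15,21,0,-1],
    [-5.5,-3.5,18,-15,21,0,-1],
    [-5.5,-3.5,18,-15,21,0,-1]
  ]
}}

```text
t: 16.35
ee_pos: [514.6, 271.5, 222.8]
orientation: [-0.874, 3.007, -0.004]
ft_force: [1.5, 1.0, -0.8]
width: 0.4
grasp_force: 0.0
```

```bash
python3 st.py
python3 - <<'E'
from h import *
o=ctrl.get_obs(); print("d0",delta(np.radians(32.6),0,o))
d=ctrl.get_image("top");s=ctrl.get_image("scene")
a=cv2.resize(d["image"][195:295,230:360],(520,400),interpolation=2); b=cv2.resize(s["image"][195:295,265:335],(280,400),interpolation=2) 
cv2.imwrite("pics/t6.png",cv2.hconcat([a,b])[:,:,::-1])
# door dark pixels (top): print edge rows in imager coords at z=134
g=d["image"].max(2); C=np.array([645.5,356.3]);X=np.array([.842,.539]);Y=np.array([-.539,.842])
for y in(-45,-20,20,45):
    L=[]
    for x in range(-130,-50,3):
        u,v=proj(d,np.r_[C+X*x+Y*y,134]); L.append((x,int(g[int(round(v)),int(round(u))])))
    print(y,L)
E
```

```text
16.35 [ 0.467  0.356  1.734 -0.005  1.043 -1.667] [514.6 271.5 222.8] d26 [ 13.95 -21.36   0.24] [ 1.5  1.  -0.8]
-155.9 -0.8
d0 [-0.02  0.57  0.18]
-45 [(-130, 250), (-127, 252), (-124, 252), (-121, 253), (-118, 253), (-115, 254), (-112, 254), (-109, 254), (-106, 254), (-103, 254), (-100, 254), (-97, 254), (-94, 254), (-91, 254), (-88, 253), (-85, 253), (-82, 253), (-79, 252), (-76, 251), (-73, 251), (-70, 250), (-67, 249), (-64, 247), (-61, 244), (-58, 242), (-55, 238), (-52, 232)]
-20 [(-130, 250), (-127, 251), (-124, 251), (-121, 252), (-118, 253), (-115, 253), (-112, 254), (-109, 254), (-106, 254), (-103, 254), (-100, 254), (-97, 254), (-94, 254), (-91, 254), (-88, 254), (-85, 254), (-82, 253), (-79, 252), (-76, 252), (-73, 252), (-70, 251), (-67, 250), (-64, 249), (-61, 247), (-58, 244), (-55, 241), (-52, 236)]
20 [(-130, 236), (-127, 239), (-124, 241), (-121, 246), (-118, 251), (-115, 253), (-112, 253), (-109, 254), (-106, 254), (-103, 254), (-100, 254), (-97, 254), (-94, 254), (-91, 254), (-88, 254), (-85, 254), (-82, 254), (-79, 253), (-76, 253), (-73, 252), (-70, 252), (-67, 251), (-64, 250), (-61, 250), (-58, 247), (-55, 246), (-52, 243)]
45 [(-130, 234), (-127, 236), (-124, 240), (-121, 241), (-118, 243), (-115, 245), (-112, 246), (-109, 248), (-106, 249), (-103, 250), (-100, 251), (-97, 251), (-94, 253), (-91, 252), (-88, 254), (-85, 253), (-82, 254), (-79, 254), (-76, 253), (-73, 253), (-70, 252), (-67, 252), (-64, 251), (-61, 250), (-58, 249), (-55, 248), (-52, 245)]
```

Run:
```python
from h import *
d=ctrl.get_image("top")
C=np.array([645.5,356.3]);X=np.array([.842,.539]);Y=np.array([-.539,.842])
for n,p in dict(doorL=(257.4,253.5),lipL=(270,243),lipR=(295.5,227.4),doorR=(311.1,219.9)).items():
    q=onz(d,*p,134)[:2]-C; print(n,(q@X).round(1),(q@Y).round(1))
```

```text
doorL -83.8 67.1
lipL -79.8 32.4
lipR -81.8 -31.5
doorR -86.7 -68.4
```

The pixels put the rear of the door's lip at imager x ≈ −81, centred on y ≈ 0. I'm positioning above the gap.

Call:
{"fn": "servo_tool", "kwargs": {
  "increments": [
    [1.5,1,0,0,0.3,0.1,-1],
    [3,2,0,0,0.6,0.2,-1],
    [4.5,3,0,0,0.6,0.2,-1],
    [6,3.9,0,0,0.6,0.2,-1],
    [7.2,4.7,0,0,0.6,0.2,-1],
    [7.4,4.8,-1,0,0.6,0.2,-1],
    [7.4,4.8,-3,0,0.6,0.2,-1],
    [7.4,4.8,-5,0,0.6,0.2,-1],
    [7.4,4.8,-6.5,0,0.6,0.2,-1],
    [7.4,4.8,-6.5,0,0.6,0.2,-1],
    [7.4,4.8,-6.5,0,0.6,0.2,-1]
  ]
}}

```text
t: 17.42
ee_pos: [582.3, 316.6, 149.2]
orientation: [0.88, -3.005, -0.002]
ft_force: [-0.4, -0.4, -0.0]
width: 0.6
grasp_force: 0.0
```

```bash
python3 st.py
python3 - <<'E'
from h import *
d=ctrl.get_image("top");s=ctrl.get_image("scene")
a=cv2.resize(d["image"][195:295,230:330],(400,400),interpolation=2); b=cv2.resize(s["image"][205:285,265:345],(400,400),interpolation=2) 
cv2.imwrite("pics/t7.png",cv2.hconcat([a,b])[:,:,::-1])
C=np.array([645.5,356.3]);X=np.array([.842,.539])
for x,z in((-67,158),(-77,158),(-57,158),(-67,129),(-77,129),(-81,134)): print(x,z,proj(s,np.r_[C+X*x,z]))
E
```

```text
17.4167 [ 0.479  0.565  1.582  0.004  1.005 -1.664] [582.3 316.6 149.2] d26 [ 14.12 -22.49  -0.11] [-0.4 -0.4 -0. ]
-74.7 0.7
-67 158 [295.69105924 222.54898126]
-77 158 [300.72575632 222.70679287]
-57 158 [290.66618383 222.3914775 ]
-67 129 [296.00849582 235.97650298]
-77 129 [300.97052188 236.14495973]
-81 134 [302.92128137 233.92265539]
```

View pics/t7.png

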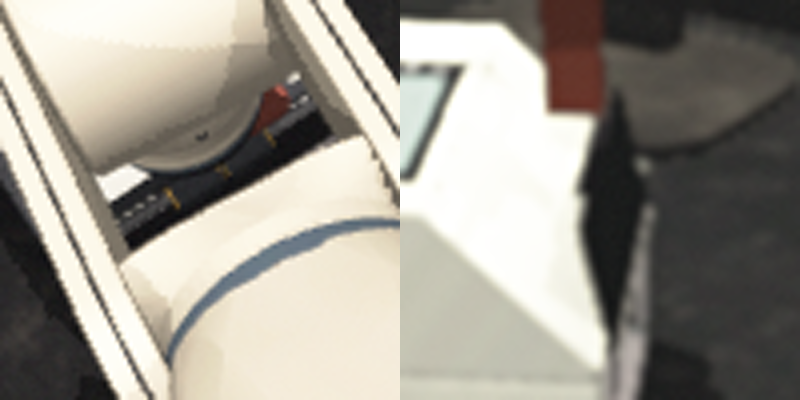

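The view shows the shut fingertip about 22 mm wide, at scene x 294–306, just above and slightly over the door's edge. I'm moving 7 mm further in, then down.

Call:
{"fn": "servo_tool", "kwargs": {
  "increments": [
    [0.3,0.2,0,0,0,0,-1],
    [0.6,0.4,0,0,0,0,-1],
    [0.65,0.4,-0.4,0,0,0,-1],
    [0.65,0.4,-0.8,0,0,0,-1],
    [0.65,0.4,-1.2,0,0,0,-1],
    [0.65,0.4,-1.5,0,0,0,-1],
    [0.65,0.4,-1.75,0,0,0,-1],
    [0.65,0.4,-1.85,0,0,0,-1],
    [0.65,0.4,-1.85,0,0,0,-1]
  ]
}}

```text
t: 18.27
ee_pos: [590.5, 321.6, 132.5]
orientation: [0.881, -3.008, -0.003]
ft_force: [-0.2, -0.1, -0.2]
width: 0.4
grasp_force: 0.0
```

```bash
python3 st.py
```

```text
18.2667 [ 0.48   0.597  1.57   0.004  0.982 -1.663] [590.5 321.6 132.5] d26 [ 14.04 -22.31  -0.11] [-0.2 -0.1 -0.2]
-65.0 0.4
```

Call:
{"fn": "servo_tool", "kwargs": {
  "increments": [
    [-0.15,-0.1,-0.2,0,0,0,-1],
    [-0.15,-0.1,-0.35,0,0,0,-1],
    [-0.5,-0.3,-0.4,0,0,0,-1],
    [-0.9,-0.6,-0.4,0,0,0,-1],
    [-1.3,-0.85,-0.4,0,0,0,-1],
    [-1.7,-1.1,-0.4,0,0,0,-1],
    [-2.1,-1.35,-0.4,0,0,0,-1],
    [-2.5,-1.6,-0.4,0,0,0,-1],
    [-2.9,-1.85,-0.4,0,0,0,-1],
    [-3.3,-2.1,-0.4,0,0,0,-1]
  ]
}}

```text
t: 19.1
ee_pos: [557.3, 300.5, 129.0]
orientation: [0.882, -3.009, -0.003]
ft_force: [0.4, 0.1, -1.0]
width: 0.3
grasp_force: 0.0
```

```bash
python3 st.py
```

```text
19.1 [ 0.474  0.55   1.667  0.004  0.931 -1.669] [557.3 300.5 129. ] d26 [ 14.02 -22.27  -0.11] [ 0.4  0.1 -1. ]
-104.3 0.5
```

Call:
{"fn": "servo_tool", "kwargs": {
  "increments": [
    [0,0,1,0,0,0,-1],
    [0,0,3,0,0,0,-1],
    [0,0,6,0,0,0,-1],
    [0,0,9,0,0,0,-1],
    [0,-2,11,0,0,0,-1],
    [-1,-5,12,0,0,0,-1],
    [-2,-8,12,0,0,0,-1],
    [-3,-11,12,0,0,0,-1],
    [-4,-14,12,0,0,0,-1],
    [-5,-17,12,0,0,0,-1],
    [-6,-20,12,0,0,0,-1],
    [-7,-23,12,0,0,0,-1],
    [-8,-25,12,0,0,0,-1],
    [-8,-25,12,0,0,0,-1],
    [-8,-25,12,0,0,0,-1],
    [-8,-25,12,0,0,0,-1],
    [-8,-25,12,0,0,0,-1],
    [-8,-25,12,0,0,0,-1],
    [-8,-25,12,0,0,0,-1],
    [-8,-25,12,0,0,0,-1]
  ]
}}

```text
t: 20.77
ee_pos: [477.9, 51.3, 248.9]
orientation: [0.883, -3.008, -0.003]
ft_force: [-0.3, 0.5, -1.1]
width: 0.4
grasp_force: 0.0
```

Call:
{"fn": "servo_tool", "kwargs": {
  "increments": [
    [0,0,0,0,0,0,-1],
    [0,0,0,0,0,0,-1],
    [0,0,0,0,0,0,-1],
    [0,0,0,0,0,0,-1],
    [0,0,0,0,0,0,-1],
    [0,0,0,0,0,0,-1],
    [0,0,0,0,0,0,-1],
    [0,0,0,0,0,0,-1],
    [0,0,0,0,0,0,-1],
    [0,0,0,0,0,0,-1],
    [0,0,0,0,0,0,-1],
    [0,0,0,0,0,0,-1]
  ]
}}

```text
t: 21.77
ee_pos: [477.8, 50.7, 249.0]
orientation: [0.882, -3.009, -0.003]
ft_force: [-0.4, 0.0, 0.4]
width: 0.3
grasp_force: 0.0
```

```bash
python3 st.py
python3 - <<'E'
from h import *
d=ctrl.get_image("top");s=ctrl.get_image("scene")
C=np.array([645.5,356.3]);X=np.array([.842,.539]);Y=np.array([-.539,.842])
for n,c in(("top",d),("scene",s)):
    g=c["image"].max(2)
    for tag,pts in (("open z110",[(-93,y,110) for y in range(-60,61,20)]),("open z130 ",[(-88,y,130) for y in range(-60,61,20)]),("shut z50 x-102",[(-102,y,50) for y in range(-60,61,20)]),("x-94 z84",[(-94,y,84) for y in range(-60,61,20)]),("out 15mm z50",[(-117,y,50) for y in range(-60,61,20)]),("out 15mm z25",[(-117,y,25) for y in range(-60,61,20)])):
        print(n,tag,[int(g[tuple(np.round(proj(c,np.r_[C+X*x+Y*y,z])).astype(int)[::-1])]) for x,y,z in pts])
# scene profile at door's left edge, y=+69: columns along x at z=35,50,65
g=s["image"].max(2)
for z in(30,45,60): print("profile z",z,[(x,int(g[tuple(np.round(proj(s,np.r_[C+X*x+Y*69,z])).astype(int)[::-1])])) for x in range(-140,-88,4)])
E
```

```text
21.7667 [ 8.100e-02  1.780e-01  1.912e+00  1.000e-03  1.058e+00 -2.061e+00] [477.8  50.7 249. ] d26 [ 14.02 -22.28  -0.11] [-0.4  0.   0.4]
-305.9 -166.9
top open z110 [204, 203, 200, 197, 194, 194, 195]
top open z130  [210, 211, 209, 204, 204, 205, 201]
top shut z50 x-102 [17, 18, 27, 19, 19, 18, 20]
top x-94 z84 [137, 179, 117, 117, 128, 186, 129]
top out 15mm z50 [21, 22, 21, 22, 21, 18, 24]
top out 15mm z25 [24, 21, 18, 24, 21, 19, 22]
scene open z110 [68, 243, 242, 242, 241, 239, 236]
scene open z130  [94, 82, 237, 246, 245, 245, 243]
scene shut z50 x-102 [54, 42, 27, 33, 25, 26, 24]
scene x-94 z84 [212, 210, 193, 196, 202, 205, 186]
scene out 15mm z50 [56, 54, 60, 48, 28, 29, 28]
scene out 15mm z25 [51, 48, 27, 29, 27, 28, 29]
profile z 30 [(-140, 56), (-136, 52), (-132, 50), (-128, 36), (-124, 33), (-120, 34), (-116, 30), (-112, 27), (-108, 28), (-104, 28), (-100, 29), (-96, 128), (-92, 159)]
profile z 45 [(-140, 55), (-136, 56), (-132, 47), (-128, 32), (-124, 30), (-120, 28), (-116, 29), (-112, 30), (-108, 27), (-104, 28), (-100, 30), (-96, 125), (-92, 160)]
profile z 60 [(-140, 52), (-136, 50), (-132, 32), (-128, 28), (-124, 28), (-120, 28), (-116, 28), (-112, 27), (-108, 29), (-104, 24), (-100, 26), (-96, 114), (-92, 155)]
```

The door is down. I've used my picture allowance, so I'll check from pixel values that it is fully shut.

Run:
```python
from h import *
s=ctrl.get_image("scene");d=ctrl.get_image("top")
C=np.array([645.5,356.3]);X=np.array([.842,.539]);Y=np.array([-.539,.842])
for a in(0,.1,.2,.4):
    print(a,[[proj(c,np.r_[C+X*(-98-57*np.sin(a))+Y*y,78-57*np.cos(a)]).round(1).tolist() for y in(69,-69)] for c in(s,d)])
print("hinge",[[proj(c,np.r_[C-X*98+Y*y,78]).round(1).tolist() for y in(69,-69)] for c in(s,d)])
g=s["image"].max(2); print("scene rows 262.. cols 300-325")
for v in range(262,318,3): print(v,*[f"{x:3d}" for x in g[v,300:326]])
```

```text
0 [[[308.4, 301.0], [314.7, 267.9]], [[265.6, 263.3], [314.1, 231.4]]]
0.1 [[[311.3, 301.0], [317.2, 267.9]], [[266.9, 265.3], [315.5, 233.4]]]
0.2 [[[314.1, 300.8], [319.7, 267.6]], [[268.2, 267.3], [316.8, 235.3]]]
0.4 [[[319.7, 299.6], [324.6, 266.5]], [[270.5, 271.0], [319.3, 238.9]]]
hinge [[[308.1, 275.7], [314.6, 244.9]], [[263.0, 261.5], [314.2, 227.9]]]
scene rows 262.. cols 300-325
262 240 240 240 239 237 236 237 233 206 196 227 212 137  62  28  43  51  54  55  56  56  57  57  53  54  54
265 239 238 238 237 236 235 231 215 204 227 232 176  94  34  26  43  51  55  58  56  55  54  53  53  52  53
268 239 238 237 236 236 235 224 200 209 230 197 120  48  22  27  40  48  49  50  54  58  58  56  54  52  52
271 239 238 237 236 236 229 197 186 217 203 137  65  24  21  33  42  48  51  49  49  49  49  51  51  51  52
274 229 234 237 237 233 212 188 199 199 153  84  33  21  24  26  28  28  31  32  34  38  40  45  46  47  48
277 195 204 216 226 225 192 148 103  66  39  26  23  25  25  26  29  28  28  30  31  28  28  29  28  29  33
280 189 187 182 169 154 148 141 108  59  27  21  23  27  
[... 646 characters left out ...]
  29  27  29  28  30  30  31  34  35  35  35  35  44
301 202 202 201 194 175 158 153 130  84  42  26  28  27  28  27  28  27  28  29  28  28  29  28  30  35  47
304 202 201 203 194 172 150 142 124  83  41  28  28  31  27  28  29  29  28  27  28  27  28  29  30  39  47
307 197 197 198 190 168 139 120  94  55  29  29  29  29  28  27  29  28  28  27  28  30  28  27  33  46  52
310 117 114 114 113 105  85  55  33  27  28  27  29  28  24  29  27  28  30  30  27  27  28  26  32  43  49
313 124 125 127 126 111  81  46  28  27  28  29  27  27  28  28  27  27  26  30  29  29  28  33  42  48  49
316  51  50  51  52  47  34  29  28  28  26  28  29  27  28  27  27  28  29  28  29  28  30  37  46  49  48
```

```bash
python3 -c "
from workcell import ctrl
print(ctrl.close_job())"
```

```text
the job is handed in; nothing more can be done
None
```

The job is handed in at about 22 s: the loaded tray is pushed home against the stop (judged by force and position) and the door is shut (checked by pixel values); I did not re-check the dish once it was inside the imager.

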